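Free the sticking cassette feeder

ROBOT

A 6-joint arm with a two-finger parallel gripper is mounted at the origin on the work surface. World frame = base frame: x ahead of the robot, y to its left, z up, the work surface at z = 0. Lengths are in m, angles in degrees, forces in N, time in s.
With the tool pointing down it reaches from about 0.35 to 0.875 m from the base axis. Payload 4.2 kg.
Tool frame: the origin (TCP) lies on the centre line of the jaws, within the pads' length; the fingertips stand 19 mm ahead of it and the grasp point (between the pads) is the TCP; z points along the fingers, y is the line along which they close (so a half turn about z gives the same grasp; the last joint's range is limited). The gripper opens to 87 mm and grips with 3 to 60 N. Pads are 19 mm wide; open, the fingers measure 117 mm over their backs; the gripper's body (75 mm by 190 mm) begins 51 mm behind the grasp point.
Start: joints at [84.087, 22.042, 0.453, 0, -68.411, -14.817], TCP at [0.221, 0.585, 0.242] pointing down, gripper open.
Joint ranges: [-179.83, 179.83], [-69.29, 118.12], [-61.27, 80.66], [-181.25, 117.63], [-171.15, -9.14], [-177.46, 177.46]. Speed limits (degrees/s): [159.86, 159.86, 180, 180, 180, 180].

INTERFACE

Orientations are given as a 3x3 rotation matrix whose columns are the frame's x, y, z axes.
In Python, from station import sense, capture, finish_job, search_frame, masks_of gives the robot as it stands.
- The arm moves only by the tool drive_tool, never from a script. Its argument "rows" is a list of rows, each a list of 7 numbers: the opening in per cent of the stroke, from 0 (shut) to 100 (fully open), then the shift along the world's x, y, z in mm, then the turn, a rotation vector about the world's x, y, z in rad. In form: [[fingers, dx, dy, dz, wx, wy, wz], ...]. A call has 1 to 5 rows; each row shifts and turns the commanded pose from where the row before left it; what a row does not reach is not made up. A row lasts 1/12 s, in which the tool goes at most 41.7 mm and 7.16 degrees, less where a joint would pass 70% of its speed; a pose out of reach is approached as far as the arm can. A call is refused whole if a number of a shift passes 41.7 or a number of a turn 0.125, either way. A call with a gripper value outside its range is refused whole. The fingers move at their own pace and stop on an object; the grip force is fixed at half the most. Time passes only in rows, so rows that do not move let the fingers close. It gives the time, the measured TCP pose, the force, the opening and the grip force at its end, in the units of the state.
- sense(): the state, without advancing time (a new reading comes with each control period).
- capture(name): name is "scene" or "top" or "wrist"; returns a dict with "frame" (420x560x3 uint8, red, green, blue), "z_map" (420x560 float32, m along the optical axis (not along the pixel's ray), 0 where there is no reading), "fx", "fy", "cx", "cy" (pixels), "R" (3x3) and "t" (3): a world point X has camera coordinates R X + t; the wrist camera has in their place "T_tool_cam" (4x4, takes a point from camera to tool coordinates, whose origin is the TCP and whose axes are the flange's). Camera axes: x right, y down, z forward; pixel columns grow to the right and rows downward; lengths in m; the calibration is good to about 2 mm. A picture is of the moment at which its call begins: read the wrist's pose just before it.
- finish_job(): hands the job in; it is judged then, once.
Trained networks look in a picture, given as the dict that the camera call returned (one of the last four; its "shot" number tells which), for a name from the list of things; names that differ only in an ending like _2 or _b are one class to them, and where a whole thing is asked for, a point or a joint stands for the part that bears it (a point fixed in the world has none). Each returns a list of dicts, best first, with "p" (0 to 1); they miss things now and then, are a little off and sometimes report something else, mostly with a low value. They report only what shows in the picture. A call takes as long as a camera call. They do not tell look-alikes from the thing itself.
- search_frame(label, picture): "xy" ([column, row] in pixels, amid what is visible of it).
- masks_of(label, picture): "region" (420x560 bool, what is visible of it) and "xy" ([column, row] in pixels, amid what is visible of it).
The state is a dict: "time_s": time; "joints": joint angles; "joint_velocities": joint speeds; "effort": joint torques, N m; "tcp_pos": TCP position; "ee_rot": TCP orientation; "wrist_force": force on the tool from outside, world axes, zero at the start; "moment": the same for the moment, N m; "gripper_width": opening from 0.0 (shut) to 1.0 (fully open); "gripper_force": force on a finger pad.
Only numpy, scipy, OpenCV 4.12 (cv2) and the standard library are available. Lean on these libraries where they do the work, as an engineer would, in place of code of your own. Each camera call takes 0.05 s, during which the arm holds its last target. There are 200 camera calls.

TASK

Turn the sorting carousel until its blue compartment sits squarely under the clear drop chute, and only then push the sticking feeder carriage (the block with the orange paddle), smoothly, without letting it shoot forward, past the place where it jams and on until it is fully home against its hidden end stop, so that all three specimen cassettes drop through the chute into the blue compartment. Leave the carousel like that, and do not shift or knock over the bottles, dishes and boxes standing around.

Things in the scene. Friction and masses are not known exactly. Their poses are not given: they have to be found in the camera images.
- station: Fixed feeder station: aluminium base plate 170 (x) x 400 (y) x 12 mm, centred 10 mm to +y of the origin. Origin on the bench, z up, +y is the direction in which the carriage is pushed. On legs above it the trough (rail): floor top at z 115 mm, blue walls to z 135 mm, 56 mm wide outside, 44 inside, along y from -165 to +20 mm at x = 0.
- lip (a point): Middle of the lip where the trough floor ends (station y +20 mm, z 115 mm); axes as the station's. Beyond it hangs the clear drop chute, open at top and bottom: 58 mm wide outside (x), reaching 54 mm beyond the lip (y), z 90 to 142 mm; the carousel turns below it.
- carriage (a joint): Travel of the carriage along the trough (m): 0 fully back, growing towards the chute. Starts at 0 to 20 mm. At about 22 to 31 mm it meets a spring catch: up to about 15 N is needed to force it over, then it suddenly runs lightly (about 3 N) up to the end stop, hidden in the rail and to be felt; there its front face is flush with the lip.
- paddle (a point): Middle of the top edge of the rear face of the carriage's orange upright paddle, z 195 mm; moves with the carriage. Paddle 50 mm wide (x), 8 thick (y), from z 137 up; its rear face looks to station -y: push there. The space behind it is free. The carriage is a grey block 40 mm long; its front face lies 36 mm ahead of this point (station +y).
- carousel: White round tray turning about its own z, origin on the axis under its floor (z 20 mm). Outer radius 100 mm, floor top z 26, rim top z 70 mm. Four equal compartments with blue, yellow, green, red floors (anticlockwise from above). Turns either way over a full turn under about 0.1 N m and stays put; turn it by a fingertip lowered into a compartment and pushing a divider sideways.
- carousel_hub (a point): Point on the carousel's axis at the top of the dividers (z 84 mm). Hub post 13 mm in radius; four radial grey dividers 4 mm thick, 90 degrees apart, from the hub to the rim, tops at z 84 mm.
- blue_bin (a point): Middle of the floor of the blue compartment (z 26 mm), 58 mm from the carousel's axis, half way between its two dividers (which lie 45 degrees either side as seen from the hub). Turns with the carousel.
- blue_corner (a point): Inner corner of the blue compartment: on the carousel's axis at floor height (z 26 mm); its x and y axes run along the middles of the two dividers that bound the blue compartment. Turns with the carousel.
- chute_drop (a point): Centre of the lower mouth of the chute (z 90 mm), 58 mm from the carousel's axis on the side of the trough. The blue compartment is squarely under the chute when blue_bin is straight below this point.
- cassette0: Rear specimen cassette of the row in the trough ahead of the carriage: white plastic block with a blue patch on top, 36 x 28 x 14 mm, origin at the centre of its underside. Loose; the carriage's front face pushes the row over the lip.
- cassette1: Middle specimen cassette of the row in the trough ahead of the carriage: white plastic block with a blue patch on top, 36 x 28 x 14 mm, origin at the centre of its underside. Loose; the carriage's front face pushes the row over the lip.
- cassette2: Front specimen cassette of the row in the trough ahead of the carriage: white plastic block with a blue patch on top, 36 x 28 x 14 mm, origin at the centre of its underside. Loose; the carriage's front face pushes the row over the lip.
- bottle: Bystander: amber bottle, 60 mm diameter, 170 mm tall, loose. Origin at the centre of its underside.
- dishes: Bystander: stack of three clear dishes with white lids, 90 mm diameter, 45 mm tall, loose. Origin at the centre of its underside.
- jar: Bystander: small glass jar with a blue cap, 48 mm diameter, 65 mm tall, loose. Origin at the centre of its underside.
- flask: Bystander: conical glass flask, 82 mm diameter at the foot, 118 mm tall, loose. Origin at the centre of its underside.
- slidebox: Bystander: blue slide box 50 x 85 x 28 mm, loose. Origin at the centre of its underside.
- dropper: Bystander: white dropper bottle with a red cap, 32 mm diameter, 80 mm tall, loose. Origin at the centre of its underside.
Not all that is in view belongs to the job. What is shaped like the cassette0 but red or yellow is not meant.

How it is judged:
By the outcome, as a careful person would: the job done as asked, in the order asked, and still so for the second after the job is handed in, with the robot touching nothing.
It also fails if it takes over 72 s, if anything falls off the work surface, if the arm or the gripper's body presses on something with over 40 N, if the wrist force passes 120 N, or if a joint passes its speed limit or range.

## Working session

There is one attempt and no reset: what is moved stays moved. The work goes in short steps, Python scripts to look and compute and a tool call to move; the robot and the scene stay as the last step left them, time stands still between calls to the robot, and variables do not carry over. Pictures are saved under pics/ and viewed, at most 10 in all, crops included, and the job is handed in when it is done.

Besides the shell and the picture viewer there is one more tool, called by a JSON object that holds its "fn" and its "kwargs", one argument or row to a line. drive_tool: Moves the arm, as the interface text tells. Its arguments: {"type":"object","properties":{"rows":{"type":"array"}},"required":["rows"]}

```bash
mkdir -p pics; ls
cat > h.py <<'E'
import numpy as np, cv2
from station import *
def world(p,u,v,z=None):
    R=np.array(p["R"]);t=np.array(p["t"])
    d=np.array([(u-p["cx"])/p["fx"],(v-p["cy"])/p["fy"],1.])
    o=-R.T@t; w=R.T@d
    if z is None:
        k=p["z_map"][int(round(v)),int(round(u))]
        return o+w*k
    return o+w*(z-o[2])/w[2]
def save(p,n): cv2.imwrite(f"pics/{n}.png",cv2.cvtColor(p["frame"],cv2.COLOR_RGB2BGR))
E
python3 - <<'E'
from h import *
a=capture("scene");b=capture("top")
save(a,"a");save(b,"b")
im=np.hstack([a["frame"],b["frame"]]);
print(sense())
for n in ["station","carriage","paddle","carousel","carousel_hub","blue_bin","cassette0","bottle","dishes","jar","flask","slidebox","dropper"]:
    for nm,p in (("s",a),("t",b)):
        print(n,nm,[(round(r["p"],2),np.round(r["xy"]).tolist(),np.round(world(p,*r["xy"]),3).tolist()) for r in search_frame(n,p)[:4]])
E
```

```text
pics
{'time_s': 0.1, 'joints': array([ 8.40880762e+01,  2.20872948e+01,  3.87705853e-01, -2.59065055e-02,
       -6.84104376e+01, -1.48182791e+01]), 'joint_velocities': array([ 0.01391053, -0.02401033,  0.16853923,  0.14253279,  0.09011271,
       -0.1315949 ]), 'effort': array([-2.53441085e-04, -3.91692066e+01,  1.87934035e+01,  4.23185930e+00,
        1.34429461e-02, -7.69675762e-05]), 'tcp_pos': array([0.22101516, 0.58408559, 0.24055819]), 'ee_rot': array([[ 9.35198550e-01, -3.54123273e-01, -6.15985060e-04],
       [-3.54123798e-01, -9.35196691e-01, -1.86677137e-03],
       [ 8.49999988e-05,  1.96393685e-03, -9.99998068e-01]]), 'wrist_force': array([ 0.96394322,  0.1243458 , -0.15699559]), 'moment': array([-0.01390588,  0.02362055,  0.05299314]), 'gripper_force': 0.0, 'gripper_width': 0.9999602806986193}
station s [(0.6, [281.0, 226.0], [0.606, -0.004, 0.06])]
station t [(0.87, [243.0, 209.0], [0.574, 0.06, 0.028]), (0.72, [283.0, 200.0], [0.582, -0.018, 0.132])]
carriage s [(0.59, [232.0, 226.0], [0.601, -0.124, 0.165]), (0.38, [322.0, 190.0], [0.586, 0.144, 0.042])]
carriage t [
[... 1153 characters left out ...]
, 122.0], [0.727, -0.008, 0.132])]
dishes s [(0.88, [223.0, 186.0], [0.429, -0.017, 0.047])]
dishes t [(0.67, [273.0, 287.0], [0.419, -0.004, 0.043])]
jar s [(0.73, [322.0, 188.0], [0.583, 0.144, 0.046])]
jar t [(0.72, [332.0, 285.0], [0.426, -0.117, 0.067])]
flask s [(0.72, [371.0, 244.0], [0.758, 0.106, 0.05]), (0.61, [224.0, 189.0], [0.435, -0.018, 0.044])]
flask t [(0.24, [245.0, 208.0], [0.575, 0.056, 0.027])]
slidebox s [(0.84, [289.0, 145.0], [0.421, 0.201, 0.029])]
slidebox t [(0.56, [162.0, 294.0], [0.4, 0.218, 0.028])]
dropper s [(0.71, [291.0, 307.0], [0.749, -0.117, 0.054])]
dropper t [(0.48, [326.0, 126.0], [0.737, -0.101, 0.072]), (0.33, [282.0, 202.0], [0.578, -0.016, 0.129])]
```

Run:
```python
import cv2
b=cv2.imread("pics/b.png")
cv2.imwrite("pics/b2.png",cv2.resize(b[90:330,120:420],None,fx=2.5,fy=2.5,interpolation=cv2.INTER_CUBIC))
```

```text
(no output)
```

View pics/a.png

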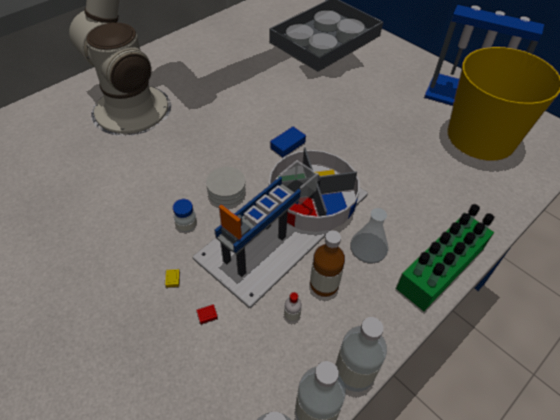

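View pics/b2.png

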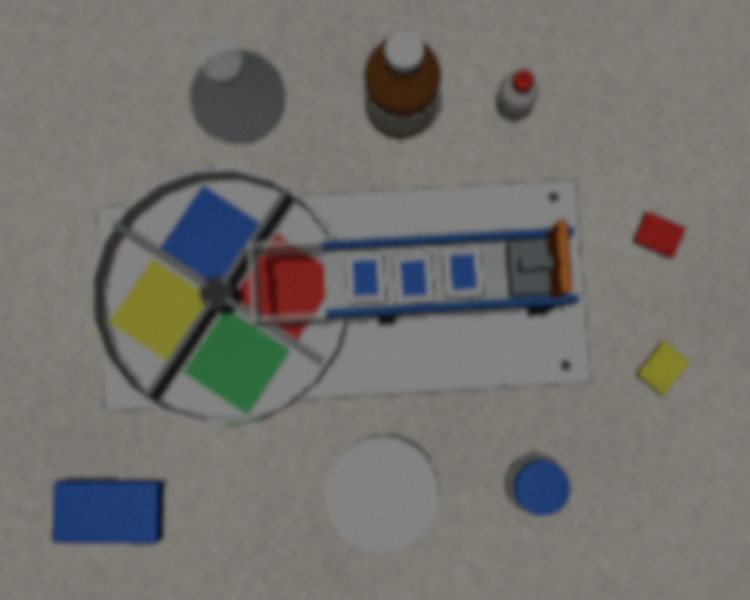

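The top view (crop) shows red under the chute and blue at crop (208,230), up and left of the hub at (217,292). The three white cassettes with blue patches lie in the trough at (365..463,275), and the orange paddle is at (563,258). The red and yellow blocks on the bench at (660,235) and (663,367) are decoys. The carousel needs to turn about 90–100° clockwise. Next I'll measure the station axis and the divider angles.

Run:
```python
from h import *
p=capture("top"); f=p["frame"]; Z=p["z_map"]
v,u=np.mgrid[:420,:560]
R=np.array(p["R"]);t=np.array(p["t"])
C=np.stack([(u-p["cx"])/p["fx"]*Z,(v-p["cy"])/p["fy"]*Z,Z],-1)
W=(C-t)@R
x,y,z=W[...,0],W[...,1],W[...,2]
hsv=cv2.cvtColor(f,cv2.COLOR_RGB2HSV); H,S,V=[hsv[...,i].astype(int) for i in range(3)]
roi=(x>.5)&(x<.68)&(y>-.17)&(y<.3)
bl=roi&(H>100)&(H<130)&(S>120)&(y<.045)&(z>.122)&(z<.145)
# long walls: separate by x
import numpy.linalg as la
pts=np.c_[x[bl],y[bl]]
mid=np.median(pts[:,0])
for it in range(3):
    pass
o=roi&(H<18)&(S>150)&(z>.18)
print("paddle",o.sum(),np.c_[x[o],y[o],z[o]].mean(0),np.c_[x[o],y[o]].min(0),np.c_[x[o],y[o]].max(0))
# wall fits in 2 groups by residual to line from rough axis
for s in (1,-1):
    d=pts[:,0]-(.583)
    q=pts[(s*(d-(-0.0))>0.015)&(pts[:,1]<.02)]
    k=np.polyfit(q[:,1],q[:,0],1);print("wall",s,len(q),k)
# hub: ray/plane
print("hub px",world(p,206.8,206.8,.084), world(p,206.8,206.8))
for a in [(290,198),(155,397),(118,228),(322,360)]:
    w=world(p,120+a[0]/2.5,90+a[1]/2.5,.084);print(np.round(w,4))
m=roi&(z>.078)&(z<.09)&(y>.03)
print("div pts",m.sum())
np.save("div.npy",np.c_[x[m],y[m]])
# dividers via height cloud : fit center+angle
from scipy.optimize import minimize
P=np.c_[x[m],y[m]]
def cost(q):
    d=P-q[:2]; r=np.hypot(*d.T); a=np.arctan2(d[:,1],d[:,0])-q[2]
    a=(a+np.pi/4)%(np.pi/2)-np.pi/4
    return np.minimum(np.abs(r*np.sin(a)),.008).sum()
best=min((minimize(cost,[.577,.128,a],method="Nelder-Mead") for a in np.radians([0,20,40,60,80])),key=lambda r:r.fun)
print(best.x[:2],np.degrees(best.x[2]),best.fun/len(P))
# white plate outline z~.012
rim=(z>.064)&(z<.076)&roi&(y>.02)
Q=np.c_[x[rim],y[rim]]
def cr(q): return np.minimum(np.abs(np.hypot(*(Q-q).T)-.099),.006).sum()
b=minimize(cr,[.577,.128],method="Nelder-Mead");print("rim",len(Q),b.x,b.fun/len(Q))
for n in ["bottle","flask","dishes","jar","slidebox","dropper"]:
    for r in masks_of(n,p)[:1]:
        g=r["region"]&(z>.01); print(n,r["p"],np.round([x[g].min(),x[g].max(),y[g].min(),y[g].max(),z[g].max()],3))
```

```text
paddle 134 [ 0.59028849 -0.121648    0.19291889] [ 0.56747622 -0.12627748] [ 0.61405459 -0.11731552]
wall 1 173 [-0.07657283  0.60616918]
wall -1 225 [-0.08066819  0.55589014]
hub px [0.57117639 0.12686387 0.084     ] [0.57115618 0.12683585 0.08422171]
[0.6454 0.0728 0.084 ]
[0.4899 0.1714 0.084 ]
[0.6191 0.2048 0.084 ]
[0.5207 0.045  0.084 ]
div pts 507
[0.57064721 0.12818455] 57.595010766902995 0.0017284434893047728
rim 490 [0.57035782 0.12796664] 0.0018430025094548436
bottle 0.84 [ 0.482  0.766 -0.041  0.019  1.068]
flask 0.62 [0.482 0.78  0.002 0.164 1.068]
dishes 0.62 [ 0.374  0.482 -0.047  0.042  1.068]
jar 0.66 [ 0.405  0.482 -0.147  0.002  1.068]
slidebox 0.77 [0.373 0.482 0.002 0.259 1.068]
dropper 0.65 [ 0.482  0.757 -0.121  0.002  1.068]
```

{"fn": "drive_tool", "kwargs": {
  "rows": [
    [0,19.4,-31.2,0,0,0,-0.081],
    [0,19.4,-31.2,0,0,0,-0.081],
    [0,19.4,-31.2,0,0,0,-0.081],
    [0,19.4,-31.2,0,0,0,-0.081],
    [0,19.4,-31.2,0,0,0,-0.081]
  ]
}}

```text
time_s: 2.17
tcp_pos: [0.3188, 0.4271, 0.2417]
ee_rot: [[0.718, -0.696, 0.0], [-0.696, -0.718, 0.0], [-0.0, -0.0, -1.0]]
wrist_force: [0.0, 0.5, -0.2]
gripper_width: 0.707
gripper_force: 0.0
```

{"fn": "drive_tool", "kwargs": {
  "rows": [
    [0,19.4,-31.2,0,0,0,-0.081],
    [0,19.4,-31.2,0,0,0,-0.081],
    [0,19.4,-31.2,0,0,0,-0.081],
    [0,19.4,-31.2,0,0,0,-0.081],
    [0,19.4,-31.2,0,0,0,-0.081]
  ]
}}

```text
time_s: 2.58
tcp_pos: [0.4158, 0.2709, 0.2419]
ee_rot: [[0.385, -0.923, 0.001], [-0.923, -0.385, 0.001], [-0.0, -0.001, -1.0]]
wrist_force: [1.7, -0.1, -0.3]
gripper_width: 0.324
gripper_force: 0.0
```

{"fn": "drive_tool", "kwargs": {
  "rows": [
    [0,19.4,-31.2,0,0,0,-0.081],
    [0,19.4,-31.2,0,0,0,-0.081],
    [0,19.4,-31.2,0,0,0,-0.081],
    [0,19.4,-31.2,0,0,0,-0.081],
    [0,0,0,0,0,0,0]
  ]
}}

```text
time_s: 3.0
tcp_pos: [0.4948, 0.1434, 0.2415]
ee_rot: [[0.066, -0.998, 0.0], [-0.998, -0.066, -0.001], [0.001, -0.0, -1.0]]
wrist_force: [0.5, 1.2, 0.3]
gripper_width: 0.019
gripper_force: 0.0
```

Run:
```python
from h import *
save(capture("wrist"),"w1")
print(sense()["tcp_pos"])
```

```text
[0.49391664 0.14512722 0.2414305 ]
```

View pics/w1.png

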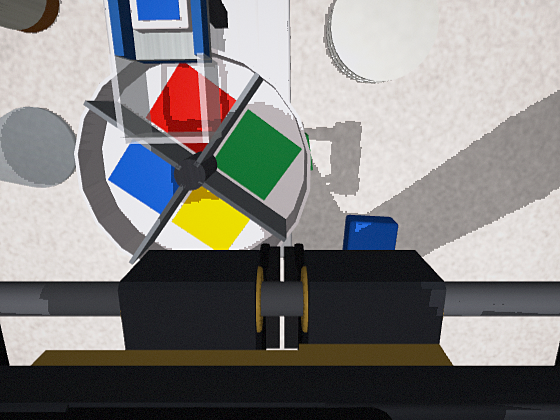

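Run:
```python
from h import *
s=sense();p=capture("wrist")
T=np.array(p["T_tool_cam"]);print(np.round(T,3))
R=s["ee_rot"];o=s["tcp_pos"]
def px(X):
    c=np.linalg.inv(T)@np.r_[R.T@(np.array(X)-o),1]; return np.round([p["cx"]+p["fx"]*c[0]/c[2],p["cy"]+p["fy"]*c[1]/c[2],c[2]],3)
print("hub",px([.5706,.128,.084]),"tip",px(o+R@[0,0,.019]),"tcp",px(o))
for a in (57.6,147.6,-32.4,-122.4):
    a=np.radians(a);print(px([.5706+.09*np.cos(a),.128+.09*np.sin(a),.084]))
# depth near fingers
Z=p["z_map"]
for q in [(240,283),(300,270),(300,283),(300,297),(270,200),(350,283)]: print(q,Z[q])
```

```text
[[-0.001 -0.964 -0.267  0.073]
 [ 1.    -0.001 -0.001 -0.001]
 [ 0.    -0.267  0.964 -0.143]
 [ 0.     0.     0.     1.   ]]
hub [191.063 169.764   0.303] tip [2.84817e+02 2.65442e+02 1.75000e-01] tcp [2.85184e+02 2.84095e+02 1.57000e-01]
[135.044 252.678   0.322]
[280.097 231.683   0.317]
[ 93.276 101.757   0.289]
[254.722  75.542   0.283]
(240, 283) 0.39511415
(300, 270) 0.08481489
(300, 283) 0.08334177
(300, 297) 0.08262198
(270, 200) 0.08114948
(350, 283) 0.07737422
```

{"fn": "drive_tool", "kwargs": {
  "rows": [
    [0,-0.5,1,-40,0,0,0],
    [0,-0.5,1,-40,0,0,0],
    [0,0,0,-40,0,0,0],
    [0,0,0,-32,0,0,0],
    [0,0,0,0,0,0,0]
  ]
}}

```text
time_s: 3.52
tcp_pos: [0.4889, 0.1491, 0.0844]
ee_rot: [[0.077, -0.997, -0.008], [-0.997, -0.076, -0.005], [0.004, 0.008, -1.0]]
wrist_force: [0.2, -0.9, 0.1]
gripper_width: 0.006
gripper_force: 0.1
```

{"fn": "drive_tool", "kwargs": {
  "rows": [
    [0,5.5,2.5,2,0,0,0],
    [0,5.5,2.5,2,0,0,0],
    [0,2.8,5.9,0,0,0,0],
    [0,2.8,5.9,0,0,0,0],
    [0,0,0,0,0,0,0]
  ]
}}

```text
time_s: 3.93
tcp_pos: [0.5103, 0.1685, 0.0955]
ee_rot: [[0.076, -0.997, 0.004], [-0.997, -0.076, 0.003], [-0.003, -0.005, -1.0]]
wrist_force: [-0.2, 0.3, 0.7]
gripper_width: -0.0
gripper_force: 0.0
```

```bash
cat >> h.py <<'E'
from scipy.optimize import minimize_scalar
def angle(hub=(.5706,.1281),lo=None):
    s=sense();p=capture("top"); Z=p["z_map"]
    v,u=np.mgrid[:420,:560]
    R=np.array(p["R"]);t=np.array(p["t"])
    W=(np.stack([(u-p["cx"])/p["fx"]*Z,(v-p["cy"])/p["fy"]*Z,Z],-1)-t)@R
    d=W[...,:2]-hub; r=np.hypot(d[...,0],d[...,1]); m=(r>.018)&(r<.09)&(W[...,2]>.077)&(W[...,2]<.09)
    r=r[m];th=np.arctan2(d[m][:,1],d[m][:,0])
    def c(a):
        e=(th-a+np.pi/4)%(np.pi/2)-np.pi/4
        return np.minimum(np.abs(r*np.sin(e)),.008).sum()
    A=np.radians(np.arange(0,90,.25)); k=np.degrees(A[np.argmin([c(a) for a in A])])
    # blue floor direction
    hsv=cv2.cvtColor(p["frame"],cv2.COLOR_RGB2HSV).astype(int)
    R2=np.hypot(W[...,0]-hub[0],W[...,1]-hub[1])
    b=(R2<.095)&(W[...,2]<.04)&(hsv[...,0]>100)&(hsv[...,0]<130)&(hsv[...,1]>110)
    bb=np.degrees(np.arctan2(W[b][:,1].mean()-hub[1],W[b][:,0].mean()-hub[0])) if b.sum()>20 else None
    print("div mod90",k,"n",m.sum(),"blue dir",bb,b.sum(),"tcp",np.round(s["tcp_pos"],4),np.round(s["wrist_force"],1))
    return p
E
python3 -c "
from h import *
angle()"
```

```text
div mod90 44.5 n 196 blue dir 1.250016965143413 715 tcp [0.5103 0.1685 0.0955] [-0.2  0.3  0.7]
```

{"fn": "drive_tool", "kwargs": {
  "rows": [
    [0,1.5,3.9,-3,0,0,0],
    [0,1.5,3.9,-3,0,0,0],
    [0,4.65,4.65,0,0,0,0],
    [0,4.65,4.65,0,0,0,0],
    [0,5.35,3.75,0,0,0,0]
  ]
}}

```text
time_s: 4.4
tcp_pos: [0.5262, 0.1876, 0.0872]
ee_rot: [[0.075, -0.997, -0.001], [-0.997, -0.075, -0.001], [0.001, 0.001, -1.0]]
wrist_force: [-1.2, -1.6, -1.0]
gripper_width: 0.005
gripper_force: 0.7
```

{"fn": "drive_tool", "kwargs": {
  "rows": [
    [0,5.35,3.75,0,0,0,0],
    [0,5.9,2.75,0,0,0,0],
    [0,5.9,2.75,0,0,0,0],
    [0,6.35,1.7,0,0,0,0],
    [0,6.35,1.7,0,0,0,0]
  ]
}}

```text
time_s: 4.82
tcp_pos: [0.5564, 0.2002, 0.0874]
ee_rot: [[0.075, -0.997, -0.0], [-0.997, -0.075, -0.0], [0.0, 0.0, -1.0]]
wrist_force: [-1.3, -2.3, 0.3]
gripper_width: 0.007
gripper_force: 0.9
```

```bash
python3 -c "
from h import *
angle()"
```

```text
div mod90 3.25 n 301 blue dir -39.08615328570804 634 tcp [0.5564 0.2002 0.0874] [-1.3 -2.3  0.3]
```

{"fn": "drive_tool", "kwargs": {
  "rows": [
    [0,6.5,0.55,0,0,0,0],
    [0,6.5,0.55,0,0,0,0],
    [0,6.5,-0.55,0,0,0,0],
    [0,6.5,-0.55,0,0,0,0],
    [0,5.1,-1.3,0,0,0,0]
  ]
}}

```text
time_s: 5.28
tcp_pos: [0.5878, 0.1987, 0.0874]
ee_rot: [[0.075, -0.997, 0.0], [-0.997, -0.075, 0.0], [-0.0, -0.0, -1.0]]
wrist_force: [-1.2, -0.7, 0.2]
gripper_width: 0.001
gripper_force: 0.9
```

{"fn": "drive_tool", "kwargs": {
  "rows": [
    [0,4.0,-1.2,0,0,0,0],
    [0,1,-0.3,0,0,0,0],
    [0,0,0,0,0,0,0]
  ]
}}

```text
time_s: 5.53
tcp_pos: [0.5929, 0.1973, 0.0877]
ee_rot: [[0.075, -0.997, 0.001], [-0.997, -0.075, 0.001], [-0.001, -0.002, -1.0]]
wrist_force: [0.5, 0.7, -0.2]
gripper_width: 0.006
gripper_force: 0.0
```

```bash
python3 -c "
from h import *
angle()"
```

```text
div mod90 59.75 n 281 blue dir -75.48777874237521 602 tcp [0.5929 0.1973 0.0877] [ 0.5  0.7 -0.2]
```

{"fn": "drive_tool", "kwargs": {
  "rows": [
    [0,2.2,-0.8,0,0,0,0],
    [0,2.2,-0.9,0,0,0,0],
    [0,2.2,-0.9,0,0,0,0],
    [0,2,-0.9,0,0,0,0],
    [0,1,-0.4,0,0,0,0]
  ]
}}

```text
time_s: 6.0
tcp_pos: [0.6018, 0.1932, 0.0875]
ee_rot: [[0.075, -0.997, -0.0], [-0.997, -0.075, -0.0], [0.0, 0.0, -1.0]]
wrist_force: [-2.0, 0.5, 0.5]
gripper_width: 0.005
gripper_force: 0.7
```

{"fn": "drive_tool", "kwargs": {
  "rows": [
    [0,0,0,0,0,0,0],
    [0,0,0,0,0,0,0]
  ]
}}

```text
time_s: 6.17
tcp_pos: [0.602, 0.1934, 0.0876]
ee_rot: [[0.075, -0.997, 0.001], [-0.997, -0.075, 0.0], [-0.0, -0.001, -1.0]]
wrist_force: [-0.7, -1.1, 0.4]
gripper_width: 0.001
gripper_force: 0.2
```

```bash
python3 -c "
from h import *
p=angle();angle()
im=p['frame'][150:260,150:330];cv2.imwrite('pics/c.png',cv2.cvtColor(cv2.resize(im,None,fx=4,fy=4,interpolation=2),4))"
```

```text
div mod90 51.25 n 252 blue dir -80.96954227101675 623 tcp [0.602  0.1934 0.0876] [-0.7 -1.1  0.4]
div mod90 51.25 n 259 blue dir -80.94802577098048 625 tcp [0.602  0.1934 0.0876] [-0.2 -0.4  0.1]
```

View pics/c.png

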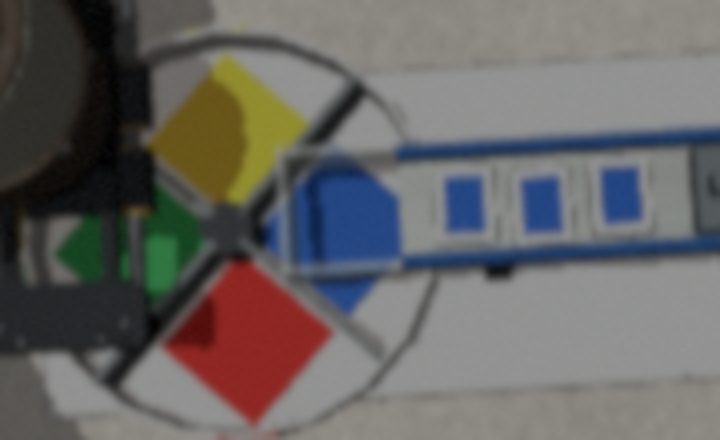

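Blue now lies under the chute at crop (340,225), and the divider angle is within about 2° of where it should be. One more small nudge, then I'll retract.

{"fn": "drive_tool", "kwargs": {
  "rows": [
    [0,1.0,-0.5,0,0,0,0],
    [0,0.9,-0.5,0,0,0,0],
    [0,0,0,0,0,0,0]
  ]
}}

```text
time_s: 6.52
tcp_pos: [0.6036, 0.1923, 0.0876]
ee_rot: [[0.075, -0.997, -0.0], [-0.997, -0.075, -0.0], [0.0, 0.0, -1.0]]
wrist_force: [-2.1, 0.5, 0.5]
gripper_width: 0.003
gripper_force: 0.5
```

{"fn": "drive_tool", "kwargs": {
  "rows": [
    [0,-3,3,0,0,0,0],
    [0,-3,3,5,0,0,0],
    [0,0,5,30,0,0,0],
    [0,0,5,40,0,0,0],
    [0,0,5,40,0,0,0]
  ]
}}

```text
time_s: 6.93
tcp_pos: [0.5968, 0.2134, 0.2035]
ee_rot: [[0.075, -0.997, -0.001], [-0.997, -0.075, -0.001], [0.001, 0.002, -1.0]]
wrist_force: [1.2, 0.2, 0.5]
gripper_width: 0.004
gripper_force: 0.0
```

{"fn": "drive_tool", "kwargs": {
  "rows": [
    [40,0,38,40,0,0,0.1],
    [40,0,38,0,0,0,0.1],
    [40,0,30,0,0,0,0.1]
  ]
}}

```text
time_s: 7.18
tcp_pos: [0.5984, 0.3125, 0.2374]
ee_rot: [[0.371, -0.929, 0.007], [-0.929, -0.371, 0.005], [-0.002, -0.008, -1.0]]
wrist_force: [0.5, 0.7, -0.7]
gripper_width: 0.152
gripper_force: 0.0
```

Run:
```python
from h import *
p=angle();angle()
angle((.571,.1281));angle((.5706,.1271))
im=p['frame'][150:260,150:330];cv2.imwrite('pics/d.png',cv2.cvtColor(cv2.resize(im,None,fx=4,fy=4,interpolation=2),4))
```

```text
div mod90 49.75 n 338 blue dir -82.17773425773997 625 tcp [0.5984 0.3125 0.2374] [ 0.5  0.7 -0.7]
div mod90 49.5 n 327 blue dir -82.16739401220912 627 tcp [0.5977 0.3172 0.2346] [ 2.   3.8 -1. ]
div mod90 49.5 n 329 blue dir -82.65764092735631 625 tcp [0.597  0.3144 0.2333] [-0.7 -0.5 -1. ]
div mod90 49.5 n 328 blue dir -82.11913673027864 621 tcp [0.5968 0.3123 0.2328] [-0.4  0.1 -0.1]
```

View pics/d.png

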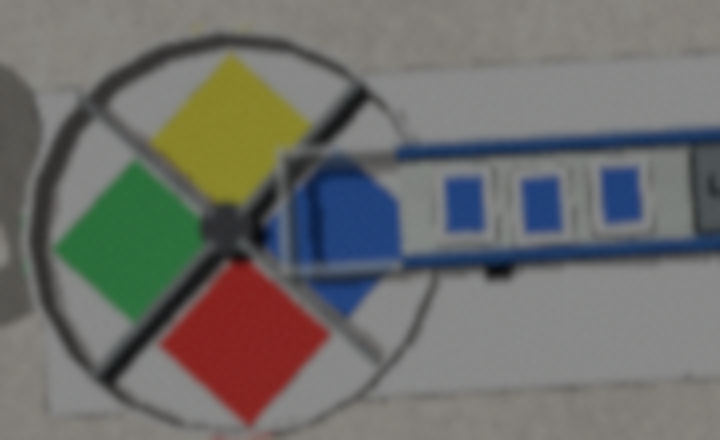

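The divider angle is 49.5°, which matches the target, and the carousel is free. Next I'll go over the paddle.

{"fn": "drive_tool", "kwargs": {
  "rows": [
    [40,-0.5,-33.4,6,0,0,0.0977],
    [40,-0.5,-33.4,6,0,0,0.0977],
    [40,-0.5,-33.4,5,0,0,0.0977],
    [40,-0.5,-33.4,5,0,0,0.0977],
    [40,-0.5,-33.4,5,0,0,0.0977]
  ]
}}

```text
time_s: 7.8
tcp_pos: [0.5944, 0.1403, 0.2602]
ee_rot: [[0.762, -0.647, 0.0], [-0.647, -0.762, -0.0], [0.0, 0.0, -1.0]]
wrist_force: [-0.1, -0.1, 0.6]
gripper_width: 0.401
gripper_force: 0.0
```

{"fn": "drive_tool", "kwargs": {
  "rows": [
    [40,-0.5,-33.4,0,0,0,0.0977],
    [40,-0.5,-33.4,0,0,0,0.0977],
    [40,-0.5,-33.4,0,0,0,0.0977],
    [40,-0.5,-33.4,0,0,0,0.0977],
    [40,-0.5,-33.4,0,0,0,0.0977]
  ]
}}

```text
time_s: 8.22
tcp_pos: [0.5915, -0.0268, 0.2601]
ee_rot: [[0.977, -0.214, 0.0], [-0.214, -0.977, -0.0], [0.0, 0.0, -1.0]]
wrist_force: [-0.2, 0.5, -0.3]
gripper_width: 0.397
gripper_force: 0.0
```

{"fn": "drive_tool", "kwargs": {
  "rows": [
    [40,-0.5,-33.4,0,0,0,0.0977],
    [40,-0.5,-33.4,0,0,0,0.0977],
    [40,-0.5,-33.4,0,0,0,0.0977],
    [40,0,0,0,0,0,0],
    [40,0,0,0,0,0,0]
  ]
}}

```text
time_s: 8.63
tcp_pos: [0.5899, -0.1268, 0.2597]
ee_rot: [[0.998, 0.068, -0.0], [0.068, -0.998, -0.0], [-0.0, 0.0, -1.0]]
wrist_force: [-0.1, 0.5, 0.6]
gripper_width: 0.404
gripper_force: 0.0
```

Run:
```python
from h import *
s=sense();p=capture("wrist");save(p,"w2")
print(s["joints"],s["tcp_pos"],s["ee_rot"],s["gripper_width"])
T=np.array(p["T_tool_cam"]);Z=p["z_map"];hsv=cv2.cvtColor(p["frame"],cv2.COLOR_RGB2HSV)
v,u=np.mgrid[:420,:560]
C=np.stack([(u-p["cx"])/p["fx"]*Z,(v-p["cy"])/p["fy"]*Z,Z],-1)
W=(C@T[:3,:3].T+T[:3,3])@s["ee_rot"].T+s["tcp_pos"]
o=(hsv[...,0]<18)&(hsv[...,1]>150)&(abs(W[...,2]-.195)<.004)&(W[...,1]<-.09)
P=W[o];print(len(P),P.mean(0),P.min(0),P.max(0))
```

```text
[ 3.23349261e+00  1.92748221e+01 -1.07339338e+00  8.64172810e-03
 -6.96784921e+01  9.06886862e+01] [ 0.58991547 -0.12676821  0.25972547] [[ 9.97654182e-01  6.84538046e-02 -4.57411445e-04]
 [ 6.84537344e-02 -9.97654278e-01 -1.67505986e-04]
 [-4.67804907e-04  1.35801526e-04 -9.99999881e-01]] 0.40444991580640366
1041 [ 0.59507354 -0.12150655  0.19431446] [ 0.56958551 -0.1269519   0.19104145] [ 0.61871286 -0.11584013  0.196577  ]
```

View pics/w2.png

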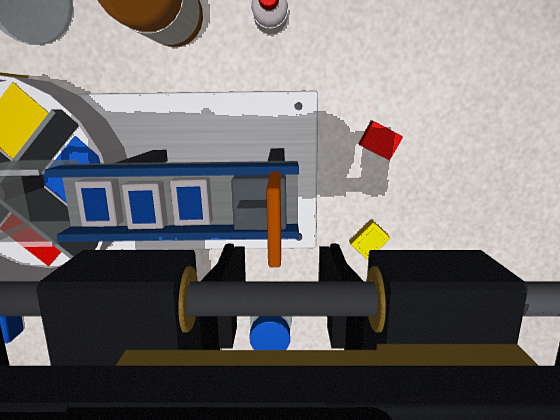

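The orange paddle sits between the open fingers at (274,220). I'll lower around it and close lightly, so the front finger can stop it shooting forward.

{"fn": "drive_tool", "kwargs": {
  "rows": [
    [40,0,2.5,-15,0,0,0.01],
    [40,0,2.5,-20,0,0,0],
    [40,0,0,-25,0,0,0],
    [40,0,0,-20,0,0,0],
    [40,0,0,-7,0,0,0]
  ]
}}

```text
time_s: 9.1
tcp_pos: [0.5914, -0.1197, 0.1789]
ee_rot: [[0.996, 0.089, 0.001], [0.089, -0.996, -0.006], [0.001, 0.006, -1.0]]
wrist_force: [-15.8, 0.7, 48.9]
gripper_width: 0.4
gripper_force: 24.9
```

{"fn": "drive_tool", "kwargs": {
  "rows": [
    [30,0,0,0,0,0,0],
    [24,0,0,0,0,0,0],
    [18,0,0,0,0,0,0],
    [14,0,0,0,0,0,0],
    [11,0,0,0,0,0,0]
  ]
}}

```text
time_s: 9.52
tcp_pos: [0.5913, -0.1199, 0.1797]
ee_rot: [[0.996, 0.086, 0.004], [0.086, -0.996, -0.004], [0.004, 0.004, -1.0]]
wrist_force: [-9.1, -3.1, 23.3]
gripper_width: 0.153
gripper_force: 25.3
```

{"fn": "drive_tool", "kwargs": {
  "rows": [
    [9,0,0,0,0,0,0],
    [7,0,0,0,0,0,0],
    [5,0,0,0,0,0,0],
    [5,0,0,0,0,0,0]
  ]
}}

```text
time_s: 9.85
tcp_pos: [0.5915, -0.1202, 0.1798]
ee_rot: [[0.996, 0.086, 0.005], [0.086, -0.996, -0.004], [0.004, 0.005, -1.0]]
wrist_force: [-7.9, -3.2, 22.7]
gripper_width: 0.09
gripper_force: 40.5
```

The front finger touched something on the carriage at z of about 160 mm. I'll release, rise and re-close higher.

{"fn": "drive_tool", "kwargs": {
  "rows": [
    [13,0,0,2,0,0,0],
    [16,0,0,5,0,0,0],
    [16,0,0,5,0,0,0],
    [16,0,0,0,0,0,0],
    [16,0,0,0,0,0,0]
  ]
}}

```text
time_s: 10.27
tcp_pos: [0.591, -0.1185, 0.1846]
ee_rot: [[0.996, 0.085, -0.0], [0.085, -0.996, 0.0], [-0.0, -0.0, -1.0]]
wrist_force: [0.1, 0.9, -0.0]
gripper_width: 0.155
gripper_force: 0.0
```

Run:
```python
from h import *
s=sense();p=capture("scene");save(p,"s3")
cv2.imwrite('pics/s3.png',cv2.resize(cv2.cvtColor(p["frame"],4)[140:300,150:400],None,fx=3,fy=3,interpolation=2))
print(s["tcp_pos"],s["wrist_force"],s["gripper_width"],s["gripper_force"])
```

```text
[ 0.59098605 -0.118487    0.18460565] [ 0.13952082  0.9275907  -0.03298266] 0.15534054471381814 0.0
```

View pics/s3.png

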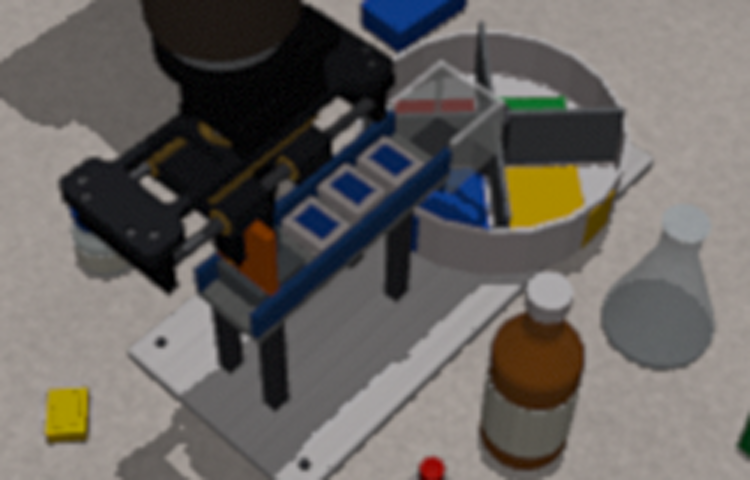

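{"fn": "drive_tool", "kwargs": {
  "rows": [
    [12,0,0,0,0,0,0],
    [9,0,0,0,0,0,0],
    [6,0,0,0,0,0,0],
    [5,0,0,0,0,0,0],
    [5,0,0,0,0,0,0]
  ]
}}

```text
time_s: 10.73
tcp_pos: [0.5908, -0.119, 0.1841]
ee_rot: [[0.996, 0.084, -0.001], [0.084, -0.996, 0.0], [-0.001, -0.0, -1.0]]
wrist_force: [0.5, 0.8, -1.5]
gripper_width: 0.09
gripper_force: 30.0
```

{"fn": "drive_tool", "kwargs": {
  "rows": [
    [5,-0.1,1,0,0,0,0],
    [5,-0.1,1.5,0,0,0,0],
    [5,-0.1,1.5,0,0,0,0],
    [5,-0.1,1.5,0,0,0,0],
    [5,-0.1,1.5,0,0,0,0]
  ]
}}

```text
time_s: 11.15
tcp_pos: [0.5903, -0.1122, 0.1842]
ee_rot: [[0.996, 0.084, -0.001], [0.084, -0.996, -0.0], [-0.001, -0.0, -1.0]]
wrist_force: [1.9, -2.8, -4.6]
gripper_width: 0.086
gripper_force: 30.0
```

{"fn": "drive_tool", "kwargs": {
  "rows": [
    [5,-0.1,1.5,0,0,0,0],
    [5,-0.1,1.5,0,0,0,0],
    [5,-0.1,1.5,0,0,0,0],
    [5,-0.1,1.5,0,0,0,0],
    [5,-0.1,1.5,0,0,0,0]
  ]
}}

```text
time_s: 11.57
tcp_pos: [0.5896, -0.1044, 0.1842]
ee_rot: [[0.996, 0.084, -0.001], [0.084, -0.996, 0.0], [-0.001, -0.0, -1.0]]
wrist_force: [2.8, -2.5, -8.2]
gripper_width: 0.09
gripper_force: 30.0
```

{"fn": "drive_tool", "kwargs": {
  "rows": [
    [5,-0.1,1.5,0,0,0,0],
    [5,-0.1,1.5,0,0,0,0],
    [5,-0.1,1.5,0,0,0,0],
    [5,-0.1,1.5,0,0,0,0],
    [5,-0.1,1.5,0,0,0,0]
  ]
}}

```text
time_s: 11.98
tcp_pos: [0.5893, -0.1008, 0.1844]
ee_rot: [[0.996, 0.084, -0.001], [0.084, -0.996, -0.006], [-0.002, 0.006, -1.0]]
wrist_force: [4.2, -19.8, -12.4]
gripper_width: 0.084
gripper_force: 30.0
```

{"fn": "drive_tool", "kwargs": {
  "rows": [
    [5,-0.1,1.5,0,0,0,0],
    [5,-0.1,1.5,0,0,0,0],
    [5,-0.1,1.5,0,0,0,0],
    [5,-0.1,1.5,0,0,0,0],
    [5,-0.1,1.5,0,0,0,0]
  ]
}}

```text
time_s: 12.4
tcp_pos: [0.5884, -0.0888, 0.1842]
ee_rot: [[0.996, 0.084, -0.001], [0.084, -0.996, 0.001], [-0.001, -0.001, -1.0]]
wrist_force: [0.5, 0.7, -8.2]
gripper_width: 0.093
gripper_force: 30.0
```

Past the catch with no jump, because the paddle is held. Carrying on.

{"fn": "drive_tool", "kwargs": {
  "rows": [
    [5,-0.2,2.5,0,0,0,0],
    [5,-0.2,2.5,0,0,0,0],
    [5,-0.2,2.5,0,0,0,0],
    [5,-0.2,2.5,0,0,0,0],
    [5,-0.2,2.5,0,0,0,0]
  ]
}}

```text
time_s: 12.82
tcp_pos: [0.5874, -0.077, 0.1842]
ee_rot: [[0.996, 0.084, -0.002], [0.084, -0.996, -0.0], [-0.002, -0.0, -1.0]]
wrist_force: [0.1, -2.3, -10.3]
gripper_width: 0.092
gripper_force: 30.0
```

{"fn": "drive_tool", "kwargs": {
  "rows": [
    [5,-0.2,2.5,0,0,0,0],
    [5,-0.2,2.5,0,0,0,0],
    [5,-0.2,2.5,0,0,0,0],
    [5,-0.2,2.5,0,0,0,0],
    [5,-0.2,2.5,0,0,0,0]
  ]
}}

```text
time_s: 13.23
tcp_pos: [0.5864, -0.0644, 0.1843]
ee_rot: [[0.996, 0.084, -0.002], [0.084, -0.996, 0.0], [-0.002, -0.0, -1.0]]
wrist_force: [0.0, -3.0, -12.9]
gripper_width: 0.091
gripper_force: 30.0
```

{"fn": "drive_tool", "kwargs": {
  "rows": [
    [5,-0.2,2.5,0,0,0,0],
    [5,-0.2,2.5,0,0,0,0],
    [5,-0.2,2.5,0,0,0,0],
    [5,-0.2,2.5,0,0,0,0],
    [5,-0.2,2.5,0,0,0,0]
  ]
}}

```text
time_s: 13.65
tcp_pos: [0.5854, -0.0519, 0.1843]
ee_rot: [[0.996, 0.084, -0.002], [0.084, -0.996, 0.0], [-0.002, -0.0, -1.0]]
wrist_force: [-1.1, -4.4, -14.7]
gripper_width: 0.087
gripper_force: 30.0
```

{"fn": "drive_tool", "kwargs": {
  "rows": [
    [5,-0.2,2.5,-0.2,0,0,0],
    [5,-0.2,2.5,-0.2,0,0,0],
    [5,-0.2,2.5,-0.2,0,0,0],
    [5,-0.2,2.5,-0.2,0,0,0],
    [5,-0.2,2.5,-0.1,0,0,0]
  ]
}}

```text
time_s: 14.07
tcp_pos: [0.5845, -0.0396, 0.1842]
ee_rot: [[0.996, 0.084, -0.001], [0.084, -0.996, -0.0], [-0.001, 0.0, -1.0]]
wrist_force: [-4.4, -3.2, -9.3]
gripper_width: 0.09
gripper_force: 30.0
```

{"fn": "drive_tool", "kwargs": {
  "rows": [
    [5,-0.2,2.5,0,0,0,0],
    [5,-0.2,2.5,0,0,0,0],
    [5,-0.2,2.5,0,0,0,0],
    [5,-0.2,2.5,0,0,0,0],
    [5,-0.2,2.5,0,0,0,0]
  ]
}}

```text
time_s: 14.48
tcp_pos: [0.5835, -0.0271, 0.1842]
ee_rot: [[0.996, 0.084, -0.001], [0.084, -0.996, -0.0], [-0.001, 0.0, -1.0]]
wrist_force: [-4.1, -2.3, -10.3]
gripper_width: 0.091
gripper_force: 30.0
```

{"fn": "drive_tool", "kwargs": {
  "rows": [
    [5,-0.2,2.5,0,0,0,0],
    [5,-0.2,2.5,0,0,0,0],
    [5,-0.2,2.5,0,0,0,0],
    [5,-0.2,2.5,0,0,0,0],
    [5,-0.2,2.5,0,0,0,0]
  ]
}}

```text
time_s: 14.9
tcp_pos: [0.5824, -0.0145, 0.1842]
ee_rot: [[0.996, 0.084, -0.001], [0.084, -0.996, -0.0], [-0.001, 0.0, -1.0]]
wrist_force: [-4.5, -3.2, -10.1]
gripper_width: 0.09
gripper_force: 30.0
```

Expected home is TCP y of about +0.012. I'll continue slower and feel for the stop.

{"fn": "drive_tool", "kwargs": {
  "rows": [
    [5,-0.2,2.5,-0.1,0,0,0],
    [5,-0.2,2.5,-0.1,0,0,0],
    [5,-0.2,2.5,-0.1,0,0,0],
    [5,-0.2,2.5,0,0,0,0],
    [5,-0.1,2,0,0,0,0]
  ]
}}

```text
time_s: 15.32
tcp_pos: [0.5815, -0.0025, 0.1842]
ee_rot: [[0.996, 0.084, -0.001], [0.084, -0.996, -0.0], [-0.001, 0.0, -1.0]]
wrist_force: [-4.5, -3.0, -7.7]
gripper_width: 0.092
gripper_force: 30.0
```

{"fn": "drive_tool", "kwargs": {
  "rows": [
    [5,-0.1,1.7,0,0,0,0],
    [5,-0.1,1.7,0,0,0,0],
    [5,-0.1,1.7,0,0,0,0],
    [5,-0.1,1.7,0,0,0,0],
    [5,-0.1,1.7,0,0,0,0]
  ]
}}

```text
time_s: 15.73
tcp_pos: [0.5808, 0.0059, 0.1842]
ee_rot: [[0.996, 0.084, -0.001], [0.084, -0.996, -0.0], [-0.001, 0.0, -1.0]]
wrist_force: [-4.9, -2.5, -8.4]
gripper_width: 0.09
gripper_force: 30.0
```

{"fn": "drive_tool", "kwargs": {
  "rows": [
    [5,-0.1,1.5,0,0,0,0],
    [5,-0.1,1.5,0,0,0,0],
    [5,-0.1,1.5,0,0,0,0],
    [5,-0.1,1,0,0,0,0],
    [5,-0.1,1,0,0,0,0]
  ]
}}

```text
time_s: 16.15
tcp_pos: [0.5803, 0.0124, 0.1842]
ee_rot: [[0.996, 0.084, -0.001], [0.084, -0.996, -0.0], [-0.001, 0.0, -1.0]]
wrist_force: [-5.1, -1.9, -8.1]
gripper_width: 0.087
gripper_force: 30.0
```

{"fn": "drive_tool", "kwargs": {
  "rows": [
    [5,-0.1,1,0,0,0,0],
    [5,-0.1,1,0,0,0,0],
    [5,-0.1,1,0,0,0,0],
    [5,-0.1,1,0,0,0,0]
  ]
}}

```text
time_s: 16.48
tcp_pos: [0.5802, 0.0136, 0.1843]
ee_rot: [[0.996, 0.084, -0.002], [0.084, -0.996, -0.005], [-0.002, 0.005, -1.0]]
wrist_force: [-1.4, -15.5, -10.6]
gripper_width: 0.086
gripper_force: 30.0
```

{"fn": "drive_tool", "kwargs": {
  "rows": [
    [5,-0.1,1,0,0,0,0],
    [5,-0.1,1,0,0,0,0],
    [5,0,0,0,0,0,0]
  ]
}}

```text
time_s: 16.73
tcp_pos: [0.5801, 0.0137, 0.1843]
ee_rot: [[0.996, 0.084, -0.002], [0.084, -0.996, -0.008], [-0.002, 0.007, -1.0]]
wrist_force: [-0.4, -18.9, -11.2]
gripper_width: 0.091
gripper_force: 30.0
```

Run:
```python
from h import *
p=capture("scene")
cv2.imwrite('pics/s4.png',cv2.resize(cv2.cvtColor(p["frame"],4)[140:300,150:400],None,fx=3,fy=3,interpolation=2))
```

View pics/s4.png

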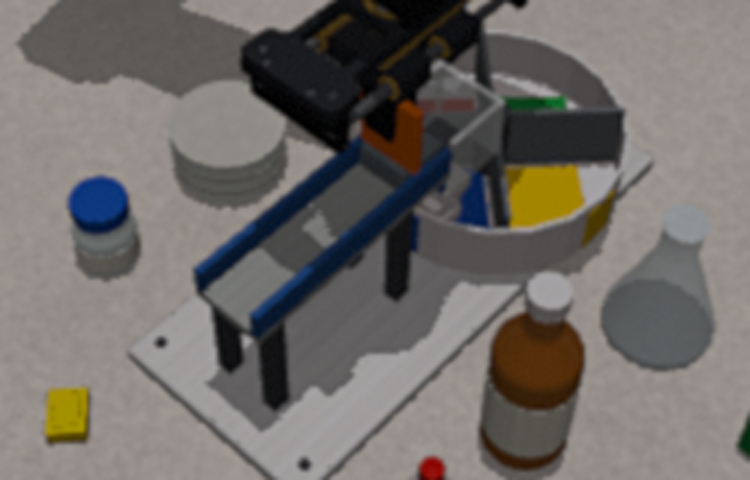

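The carriage is stopped against something rigid at the predicted spot, so that is the end stop. The trough is empty. I'll relax the push, open, lift and check.

{"fn": "drive_tool", "kwargs": {
  "rows": [
    [5,0,-1.5,0,0,0,0],
    [9,0,0,0,0,0,0],
    [14,0,0,0,0,0,0],
    [20,0,0,0,0,0,0],
    [26,0,0,0,0,0,0]
  ]
}}

```text
time_s: 17.2
tcp_pos: [0.5842, 0.0175, 0.1875]
ee_rot: [[0.996, 0.086, 0.011], [0.086, -0.996, 0.002], [0.011, -0.001, -1.0]]
wrist_force: [0.3, 0.4, 0.3]
gripper_width: 0.201
gripper_force: 0.0
```

{"fn": "drive_tool", "kwargs": {
  "rows": [
    [26,0,0,5,0,0,0],
    [26,0,0,15,0,0,0],
    [26,0,0,30,0,0,0],
    [26,0,0,30,0,0,0],
    [26,0,-10,10,0,0,0]
  ]
}}

```text
time_s: 17.62
tcp_pos: [0.5845, 0.0087, 0.2816]
ee_rot: [[0.996, 0.088, 0.016], [0.088, -0.996, 0.002], [0.016, -0.001, -1.0]]
wrist_force: [0.4, -0.9, 1.8]
gripper_width: 0.258
gripper_force: 0.0
```

{"fn": "drive_tool", "kwargs": {
  "rows": [
    [26,-20,-40,10,0,0,0],
    [26,-30,-40,0,0,0,0],
    [26,-30,-40,0,0,0,0],
    [26,-30,-40,0,0,0,0],
    [26,-20,-30,0,0,0,0]
  ]
}}

```text
time_s: 18.03
tcp_pos: [0.467, -0.1608, 0.2851]
ee_rot: [[0.996, 0.086, 0.006], [0.086, -0.996, -0.0], [0.006, 0.001, -1.0]]
wrist_force: [0.6, -1.1, 1.0]
gripper_width: 0.254
gripper_force: 0.0
```

Run:
```python
from h import *
p=angle()
a=capture("scene")
A=cv2.resize(a["frame"][140:300,230:370],None,fx=2.8,fy=2.8,interpolation=2)
B=cv2.resize(p["frame"][150:262,160:258],None,fx=4,fy=4,interpolation=2)
B=B[:448,:392]
cv2.imwrite("pics/f.png",cv2.cvtColor(np.hstack([A[:448],B]),4))
for n in ["cassette0","bottle","dishes","jar","flask","slidebox","dropper"]:
  for q,l in((a,"s"),(p,"t")): print(n,l,[(round(r["p"],2),np.round(r["xy"]).tolist(),np.round(world(q,*r["xy"]),3).tolist()) for r in search_frame(n,q)[:4 if n=="cassette0" else 1]])
Z=p["z_map"];v,u=np.mgrid[:420,:560];R=np.array(p["R"]);t=np.array(p["t"])
W=(np.stack([(u-p["cx"])/p["fx"]*Z,(v-p["cy"])/p["fy"]*Z,Z],-1)-t)@R
h=cv2.cvtColor(p["frame"],cv2.COLOR_RGB2HSV)
o=(h[...,0]<18)&(h[...,1]>150)&(W[...,2]>.18)&(W[...,2]<.21)
print("paddle",W[o].mean(0))
```

```text
div mod90 49.5 n 293 blue dir -83.18991893511668 260 tcp [ 0.467  -0.1608  0.2851] [ 0.6 -1.1  1. ]
cassette0 s [(0.83, [171.0, 280.0], [0.53, -0.237, 0.013]), (0.63, [208.0, 315.0], [0.64, -0.228, 0.013])]
cassette0 t [(0.82, [237.0, 206.0], [0.575, 0.07, 0.067]), (0.76, [378.0, 184.0], [0.631, -0.217, 0.013]), (0.54, [385.0, 227.0], [0.544, -0.231, 0.015]), (0.39, [242.0, 204.0], [0.579, 0.06, 0.071])]
bottle s [(0.61, [327.0, 268.0], [0.755, -0.033, 0.104])]
bottle t [(0.76, [283.0, 120.0], [0.728, -0.015, 0.142])]
dishes s [(0.87, [225.0, 191.0], [0.442, -0.022, 0.044])]
dishes t [(0.55, [199.0, 204.0], [0.582, 0.15, 0.027])]
jar s [(0.89, [185.0, 215.0], [0.445, -0.133, 0.057])]
jar t [(0.6, [236.0, 205.0], [0.577, 0.072, 0.066])]
flask s [(0.78, [373.0, 246.0], [0.763, 0.105, 0.05])]
flask t [(0.75, [213.0, 125.0], [0.732, 0.12, 0.083])]
slidebox s [(0.87, [286.0, 146.0], [0.416, 0.193, 0.027])]
slidebox t [(0.72, [165.0, 292.0], [0.403, 0.211, 0.03])]
dropper s [(0.61, [280.0, 186.0], [0.584, 0.009, 0.159])]
dropper t [(0.67, [325.0, 127.0], [0.738, -0.1, 0.061])]
paddle [0.57855941 0.01118042 0.19474535]
```

View pics/f.png

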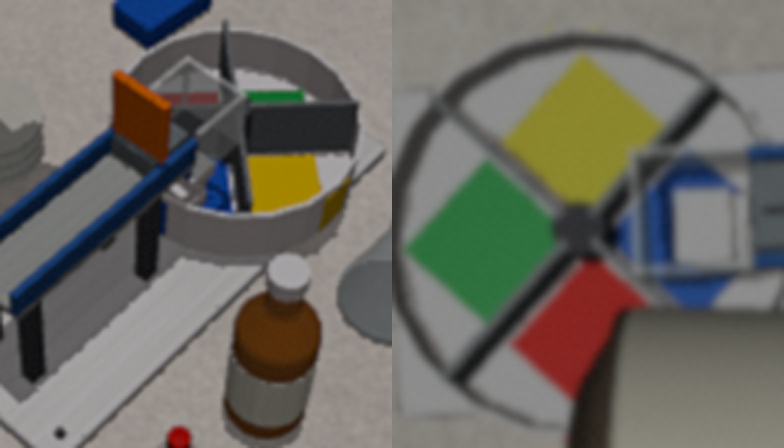

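The top cassette surface is at about z 67–70 mm, which fits three stacked flat on the floor (26 + 3×14 = 68). I'll take one close look to confirm.

{"fn": "drive_tool", "kwargs": {
  "rows": [
    [26,5,35,5,0,0,0],
    [26,5,36,5,0,0,0],
    [26,5,36,5,0,0,0],
    [26,5,36,5,0,0,0],
    [26,5,36,5,0,0,0]
  ]
}}

```text
time_s: 19.25
tcp_pos: [0.4922, 0.021, 0.3081]
ee_rot: [[0.996, 0.084, 0.0], [0.084, -0.996, 0.0], [0.0, -0.0, -1.0]]
wrist_force: [0.6, -0.2, 0.1]
gripper_width: 0.259
gripper_force: 0.0
```

{"fn": "drive_tool", "kwargs": {
  "rows": [
    [26,5,36,0,0,0,0],
    [26,5,36,0,0,0,0],
    [26,0,0,0,0,0,0],
    [26,0,0,0,0,0,0]
  ]
}}

```text
time_s: 19.58
tcp_pos: [0.5024, 0.0932, 0.3073]
ee_rot: [[0.996, 0.087, -0.001], [0.087, -0.996, -0.0], [-0.001, 0.0, -1.0]]
wrist_force: [0.3, -0.7, 1.0]
gripper_width: 0.258
gripper_force: 0.0
```

Run:
```python
from h import *
s=sense();p=capture("wrist")
T=np.array(p["T_tool_cam"]);Z=p["z_map"]
v,u=np.mgrid[:420,:560]
W=(np.stack([(u-p["cx"])/p["fx"]*Z,(v-p["cy"])/p["fy"]*Z,Z],-1)@T[:3,:3].T+T[:3,3])@s["ee_rot"].T+s["tcp_pos"]
d=np.hypot(W[...,0]-.575,W[...,1]-.07); m=(d<.045)&(Z>0)
print(s["tcp_pos"],np.histogram(W[...,2][m],bins=np.arange(.02,.16,.006)))
q=np.argwhere(m);print(q.min(0),q.max(0))
f=cv2.cvtColor(p["frame"],4); a=np.maximum(q.min(0)-40,0);b=q.max(0)+40
c=f[a[0]:b[0],a[1]:b[1]];k=min(800/c.shape[1],600/c.shape[0]);cv2.imwrite("pics/g.png",cv2.resize(c,None,fx=k*.99,fy=k*.99,interpolation=2))
```

```text
[0.50238574 0.09317806 0.30729615] (array([ 904, 1499,   15,   18,   12,  238,   22,  773,  301,   19,  192,
         42,   89,  131,  100,  194,  128,  150,  206, 1257, 1039,   16,
         19]), array([0.02 , 0.026, 0.032, 0.038, 0.044, 0.05 , 0.056, 0.062, 0.068,
       0.074, 0.08 , 0.086, 0.092, 0.098, 0.104, 0.11 , 0.116, 0.122,
       0.128, 0.134, 0.14 , 0.146, 0.152, 0.158]))
[ 65 268] [419 558]
```

View pics/g.png

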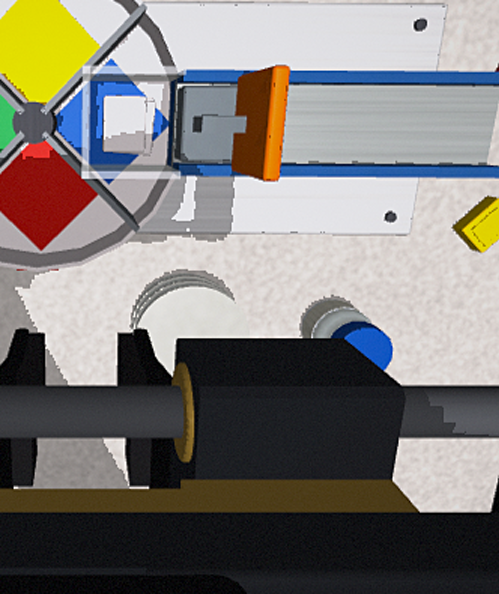

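The close view shows the cassettes stacked in the blue compartment at (130,125). The top is at about 68 mm and a second one shows below it at about 54 mm. The carriage front is flush with the lip at (180,125), and the bystanders are standing.

```bash
python3 -c "
from station import *
print(finish_job())"
```

```text
the job is handed in; nothing more can be done
None
```

The job is handed in: the blue compartment is square under the chute, the carriage is home against its end stop, and all three cassettes appear to be in the blue compartment, judged from the stack height since the bottom one was hidden. While lowering onto the paddle a finger pressed the carriage at about 49 N before I backed off; nothing moved, and the bystanders still looked upright and in place.

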